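# Book out the test gauge and its adapter by pointing

### The arm

A 6-joint arm with a two-finger parallel gripper is mounted at the origin on a cart in front of the work surface, level with it; the furniture and walls round the work are solid. World frame = base frame: x ahead of the robot, y to its left, z up, the work surface at z = 0. Lengths are in m, angles in rad, forces in N, time in s.
With the tool pointing down it reaches from about 0.3 to 0.875 m from the base axis. Payload 6.4 kg.
Tool frame: the origin (TCP) lies midway between the tips of the shut fingers; the grasp point (between the pads) lies ctrl.grip_depth behind it (ctrl.grip_depth is the distance from the TCP to the grasp point, in m); x points along the fingers, y is the direction in which the jaws open and shut, and the axes are right-handed (so a half turn about x gives the same grasp; the last joint's range is limited). The gripper opens to 85 mm and grips with 20 to 120 N. Pads are 22 mm wide; open, the fingers measure 114 mm over their backs; the gripper's body (76 mm by 85 mm) begins 54 mm behind the grasp point. The pads swing forward as they close: fully open they stand 13 mm farther back than shut.
Start: joints at [-1.486, 0.181, 1.607, -0, 1.354, -0.206], TCP at [0.165, -0.551, 0.231] pointing down, gripper open.
Joint ranges: [-2.99, 2.99], [-0.89, 2.07], [0.3, 2.58], [-1.14, 4.28], [0, 2.63], [-3.12, 3.12]. Speed limits (rad/s): [2.57, 2.57, 3.01, 3.14, 3.14, 3.14].

### API

Orientations are given as a unit quaternion [w, x, y, z].
In Python, from bench import ctrl gives the robot as it stands.
- The arm moves only by the shell command python3 -m creep 'ROWS'. ROWS is text: rows parted by semicolons, each of 7 numbers parted by spaces: the opening, from 0 (shut) to 1 (fully open), then the shift along the tool's x, y, z in cm, then the turn, a rotation vector about the tool's x, y, z in rad. In form: claw x y z ax ay az; .... A call has 1 to 10 rows; each row shifts and turns the pose as measured when the row begins, along the tool's axes as they then stand; what a row does not reach is not made up. A row lasts 1/8 s, in which the tool goes at most 62.5 mm and 10.7 degrees, less where a joint would pass 70% of its speed; a pose out of reach is approached as far as the arm can. A call with a gripper value outside its range is refused whole. The fingers move at their own pace and stop on an object; the grip force is fixed at half the most. Time passes only in rows, so rows that do not move let the fingers close. It gives the time, the measured TCP pose, the force and the opening at its end, in the units of the state.
- ctrl.get_obs(): the state, without advancing time (a new reading comes with each control period).
- ctrl.camera(name): name is "side" or "top"; returns (picture, depth): 384x512x3 uint8, blue, green, red; 384x512 float32, m along the optical axis (not along the pixel's ray), 0 where there is no reading.
- ctrl.calibration(name): a dict with "mtx" (3x3 intrinsics, pixels), "R" (3x3) and "t" (3): a world point X has camera coordinates R X + t. Camera axes: x right, y down, z forward; pixel columns grow to the right and rows downward; lengths in m; the calibration is good to about 2 mm. A picture is of the moment at which its call begins. calibration takes no time and is no camera call.
- ctrl.hand_in(): hands the job in, once; it reports no verdict.
Trained networks look in the newest picture that a camera, given by its name, has taken for a name from the list of things; names that differ only in an ending like _2 or _b are one class to them, and where a whole thing is asked for, a point or a joint stands for the part that bears it (a point fixed in the world has none). Each returns a list of dicts, best first, with "confidence" (0 to 1); they miss things now and then, are a little off and sometimes report something else, mostly with a low value. They report only what shows in the picture. A call takes as long as a camera call.
- ctrl.find_in(query, camera): "rect" ([left, top, right, bottom] in pixels, round what is visible of it).
The state is a dict: "time_s": time; "q": joint angles; "dq": joint speeds; "joint_efforts": joint torques, N m; "eef_pos": TCP position; "eef_rot": TCP orientation; "wrist_force": force on the tool from outside, world axes, zero at the start; "torque": the same for the moment, N m; "opening": opening from 0.0 (shut) to 1.0 (fully open).
Only numpy, scipy, OpenCV 4.12 (cv2) and the standard library are available. Lean on these libraries where they do the work, as an engineer would, in place of code of your own. Each camera call takes 0.05 s, during which the arm holds its last target.

### The job

Book out the pressure gauge and the brass adapter at the bench camera: point from above at the middle of the gauge's dial, fingertips two or three centimetres above it, and stay about a second; then point at the brass adapter the same way; then press the green button on the booking pad all the way down and let it go. Only point: touch none of the loose things on the bench, and do not press the red button. Do not point at the two steel adapters either, not even in passing: if you cross them, stay ten centimetres or more above the bench.

Things in the scene. Friction and masses are not known exactly. Their poses are not given: they have to be found in the camera images.
- gauge: Round metal pressure gauge lying face up, white dial, with a brass stem; 105 x 68 x 32 mm overall, loose. Origin on its underside; own x points from the stem towards the case: the case (68 mm across, 32 mm high) spans x -16 to +52 mm, the stem (20 mm wide) reaches back to x = -52 mm. z up.
- gauge_glass (a point): Middle of the gauge's dial, on top of the glass, 32 mm above the bench.
- brass_adapter: The only brass-yellow threaded pipe adapter, standing on its hexagon, thread up; 19 x 22 mm, 25 mm high, loose. Origin at the centre of its underside, z up.
- brass_adapter_top (a point): Top centre of the brass adapter, 25 mm above the bench.
- steel_adapter_a: Silver-grey steel threaded adapter standing on its hexagon, not to be pointed at; 22 x 25 mm, 27 mm high, loose. Origin at the centre of its underside.
- steel_adapter_a_top (a point): Top centre of that steel adapter, 27 mm above the bench.
- steel_adapter_b: Larger silver-grey steel threaded adapter standing on its hexagon, not to be pointed at; 27 x 31 mm, 29 mm high, loose. Origin at the centre of its underside.
- steel_adapter_b_top (a point): Top centre of that steel adapter, 29 mm above the bench.
- tape_roll: Roll of thread tape on a blue spool lying flat, bystander; 52 mm across, 14 mm high, loose. Origin at the centre of its underside.
- spanner: Steel open-end spanner lying flat, bystander; 40 x 166 x 6 mm, long along its own y, loose. Origin at the centre of its underside.
- pad: Booking pad fixed to the bench near its front edge: grey plate 74 (own x) x 136 (own y) mm, 15 mm high, with a green button at own y = +34 mm and a red one at own y = -34 mm. Origin at the centre of its underside.
- green_button (a joint): Green push button, 28 mm across: 0 = up, 0.006 m = fully down, moves straight down against a spring (5 N at the bottom) and comes back by itself.
- green_button_top (a point): Middle of the green button's top face (moves with it); when up, 36.5 mm above the bench; its black housing, 44 mm across, stands 26.5 mm above the bench.
- red_button (a joint): Red push button of the same kind, 68 mm from the green one; leave it alone. 0 = up, 0.006 m = fully down.
- red_button_top (a point): Middle of the red button's top face.

How it is judged:
On the way, in this order (a step that is already met when the one before it is completed fails the run):
1. the fingertips dwell just above the middle of the gauge's dial (horizontal distance between the grasp point and gauge_glass below 0.025 m and z of the grasp point in the frame of gauge_glass between 0.017 and 0.085 m), for 0.6 s.
2. the fingertips dwell just above the brass adapter (horizontal distance between the grasp point and brass_adapter_top below 0.02 m and z of the grasp point in the frame of brass_adapter_top between 0.017 and 0.085 m), for 0.6 s.
3. the green button is pressed down (value of joint green_button above 0.0045 m), for 0.05 s.
At the end, for the whole second after the job is handed in: Gauge, then brass adapter pointed at for 0.6 s each (grasp point within 25 and 20 mm sideways, 17 to 85 mm above the top), then green button pressed past 4.5 mm; at the end both buttons up (under 1.5 mm), loose things at rest within 5 mm of their starts (value of joint each of green_button, red_button below 0.0015 m and distance of each of gauge, brass_adapter, steel_adapter_a, steel_adapter_b, tape_roll, spanner from where it was at the start of the episode below 0.005 m and linear speed of each of gauge, brass_adapter, steel_adapter_a, steel_adapter_b, tape_roll, spanner below 0.02 m/s); the robot touches nothing.
It fails at once if the robot touches, lifts or carries a thing lying on the bench (contact force between any of the fingers, the arm and gauge above 0.3 N or contact force between any of the fingers, the arm and brass_adapter above 0.3 N or contact force between any of the fingers, the arm and steel_adapter_a above 0.3 N or contact force between any of the fingers, the arm and steel_adapter_b above 0.3 N or contact force between any of the fingers, the arm and tape_roll above 0.3 N or contact force between any of the fingers, the arm and spanner above 0.3 N).
It fails at once if a thing on the bench is moved by more than 5 mm (distance of any of gauge, brass_adapter, steel_adapter_a, steel_adapter_b, tape_roll, spanner from where it was at the start of the episode above 0.005 m).
It fails at once if a steel adapter is pointed at (grasp point within 20 mm sideways and under 65 mm above its top) ((horizontal distance between the grasp point and steel_adapter_a_top below 0.02 m and z of the grasp point in the frame of steel_adapter_a_top below 0.065 m) or (horizontal distance between the grasp point and steel_adapter_b_top below 0.02 m and z of the grasp point in the frame of steel_adapter_b_top below 0.065 m)).
It fails at once if the red button is pressed (value of joint red_button above 0.0015 m).
It also fails if it takes over 51 s, if anything falls off the work surface, if the arm or the gripper's body presses on something with over 40 N, if the wrist force passes 120 N, or if a joint passes its speed limit or range.

## Working session

There is one attempt and no reset: what is moved stays moved. The work goes in short steps, Python scripts to look and compute and a shell command to move; the robot and the scene stay as the last step left them, time stands still between calls to the robot, and variables do not carry over. Pictures are saved under pics/ and viewed, and the job is handed in when it is done.

```bash
mkdir -p pics; ls; cat > h.py <<'E'
from bench import ctrl
import numpy as np, cv2
def world(cam,u,v,z=None,d=None):
    c=ctrl.calibration(cam);K=np.array(c["mtx"]);R=np.array(c["R"]);t=np.array(c["t"])
    r=np.linalg.inv(K)@[u,v,1]
    if d is not None: return R.T@(r*d-t)
    o=-R.T@t; w=R.T@r
    return o+w*(z-o[2])/w[2]
E
python3 - <<'E'
from h import *
print(ctrl.grip_depth); o=ctrl.get_obs()
print({k:np.round(v,3) for k,v in o.items()})
for n in("top","side"):
    p,d=ctrl.camera(n); cv2.imwrite(f"pics/{n}0.png",p)
    np.save(f"{n}_d.npy",d)
    c=ctrl.calibration(n); R=np.array(c["R"]); print(n,-R.T@np.array(c["t"]))
for q in["gauge","gauge_glass","brass_adapter","steel_adapter_a","tape_roll","spanner","pad","green_button","red_button"]:
    for x in ctrl.find_in(q,"top")[:4]:
        r=x["rect"]; u,v=(r[0]+r[2])/2,(r[1]+r[3])/2
        print(q,np.round(r),round(x["confidence"],2),np.round(world("top",u,v,z=.03),3))
E
```

```text
pics
0.0187
{'time_s': np.float64(0.0), 'q': array([-1.486,  0.182,  1.608, -0.   ,  1.354, -0.206]), 'dq': array([-0.001, -0.001,  0.   ,  0.001,  0.001, -0.   ]), 'joint_efforts': array([ 1.0000e-03, -4.4487e+01, -3.5134e+01, -0.0000e+00,  9.0000e-03,
       -0.0000e+00]), 'eef_pos': array([ 0.165, -0.55 ,  0.23 ]), 'eef_rot': array([ 0.102,  0.7  ,  0.103, -0.7  ]), 'wrist_force': array([ 0.236, -0.536, -0.099]), 'torque': array([ 0.027, -0.012,  0.054]), 'opening': np.float64(1.003)}
top [ 0.35867784 -0.18802393  1.23525692]
side [ 0.28949763 -1.09523738  0.48044006]
gauge [302. 146. 328. 183.] 0.87 [ 0.582 -0.369  0.03 ]
gauge_glass [299. 149. 327. 183.] 0.87 [ 0.577 -0.365  0.03 ]
steel_adapter_a [257. 206. 266. 212.] 0.46 [ 0.451 -0.209  0.03 ]
tape_roll [322. 211. 341. 226.] 0.53 [ 0.419 -0.413  0.03 ]
spanner [335. 154. 381. 190.] 0.95 [ 0.555 -0.497  0.03 ]
pad [110. 198. 156. 227.] 0.87 [0.449 0.172 0.03 ]
green_button [118. 208. 120. 216.] 0.57 [0.449 0.215 0.03 ]
red_button [139. 215. 143. 221.] 0.43 [0.432 0.148 0.03 ]
```

```bash
python3 - <<'E'
import cv2
p=cv2.imread("pics/top0.png")
cv2.imwrite("pics/top0b.png",cv2.resize(p[130:250,220:400],None,fx=4.4,fy=4.4,interpolation=cv2.INTER_CUBIC))
cv2.imwrite("pics/top0c.png",cv2.resize(p[180:240,90:180],None,fx=8,fy=8,interpolation=cv2.INTER_CUBIC))
E
```

```text
(no output)
```

View pics/top0.png

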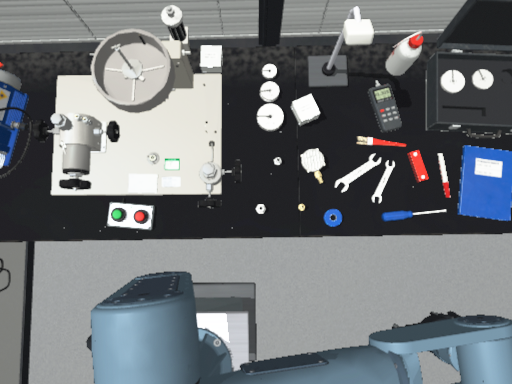

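View pics/side0.png

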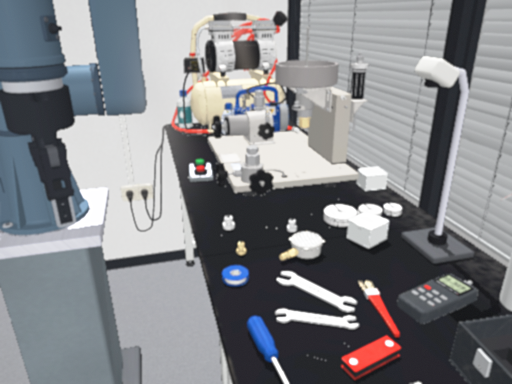

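```bash
sleep 1
```

```text
(no output)
```

View pics/top0b.png

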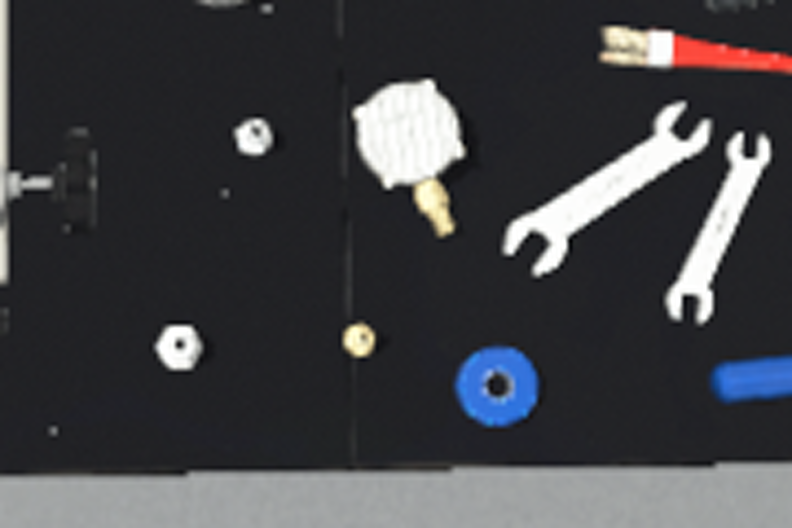

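View pics/top0c.png

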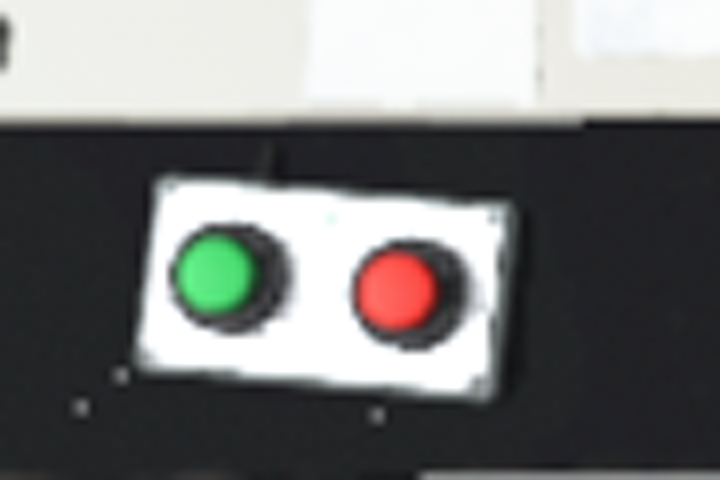

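The top view shows the gauge dial at about (313,160) and the brass adapter at (302,207). The steel adapters are at (278,161) and (261,209), the green button at (117,214) and the red one at (139,216). I'll refine these by colour and cross-check with the side view.

```bash
python3 - <<'E'
from h import *
p=cv2.imread("pics/top0.png"); d=np.load("top_d.npy")
print(ctrl.calibration("top")["mtx"])
hsv=cv2.cvtColor(p,cv2.COLOR_BGR2HSV)
def cen(name,u,v,r,f,z):
    m=np.zeros(p.shape[:2],bool); m[v-r:v+r+1,u-r:u+r+1]=True
    m&=f
    vv,uu=np.nonzero(m); (cx,cy),rad=cv2.minEnclosingCircle(np.c_[uu,vv].astype(np.float32))
    dd=np.median(d[m]); a,b=uu.mean(),vv.mean()
    print(name,len(uu),np.round([a,b,cx,cy,rad],1),"planez",np.round(world("top",a,b,z=z),4),"circ",np.round(world("top",cx,cy,z=z),4),"depth",np.round(world("top",a,b,d=dd),4))
V=hsv[...,2];S=hsv[...,1];H=hsv[...,0]
cen("gauge",313,160,14,(V>120)&(S<60),.032)
cen("brass",302,207,6,(V>90),.02)
cen("steel_a",278,161,6,(V>90),.02)
cen("steel_b",261,209,7,(V>90),.02)
cen("green",117,214,8,(S>100)&(H>45)&(H<80)&(V>80),.0365)
cen("red",139,216,8,(S>100)&((H<10)|(H>170))&(V>80),.0365)
for n,u,v,z in[("gauge",307,241,.032),("brass",241,244,.025),("sa",292,221,.02),("sb",228,219,.02),("green",200,161,.0365)]:
    print("side",n,np.round(world("side",u,v,z=z),3))
for q in["gauge_glass","brass_adapter","green_button"]:
  for c in["side"]:
    for x in ctrl.find_in(q,c)[:2]: print(q,c,np.round(x["rect"]),x["confidence"])
# heights along corridor
K=ctrl.calibration("top");
vv,uu=np.mgrid[0:384,0:512];
R=np.array(K["R"]);t=np.array(K["t"]);M=np.array(K["mtx"])
P=np.stack([(uu-M[0,2])/M[0,0]*d,(vv-M[1,2])/M[1,1]*d,d],-1)
W=(P-t)@R
for x in np.arange(.3,.75,.05):
  print(round(x,2),[ (lambda s: round(float(np.nanmax(s)),2) if s.size else None)(W[...,2][(abs(W[...,0]-x)<.025)&(abs(W[...,1]-y)<.025)&(d>0)]) for y in np.arange(-.55,.4,.05)])
E
```

```text
[[409.65831224   0.         247.19512282]
 [  0.         409.65831224 190.93358564]
 [  0.           0.           1.        ]]
gauge 461 [312.2 160.2 312.7 161.   14. ] planez [ 0.5942 -0.3621  0.032 ] circ [ 0.5916 -0.3633  0.032 ] depth [ 0.5943 -0.3622  0.0315]
brass 45 [301.1 206.7 301.3 206.7   3.7] planez [ 0.4568 -0.3259  0.02  ] circ [ 0.457  -0.3265  0.02  ] depth [ 0.4576 -0.327   0.0103]
steel_a 56 [277.1 160.6 277.  160.5   4.3] planez [ 0.5973 -0.2582  0.02  ] circ [ 0.5977 -0.258   0.02  ] depth [ 0.5984 -0.2585  0.0147]
steel_b 85 [260.1 208.4 260.  208.5   5.4] planez [ 0.4541 -0.2042  0.02  ] circ [ 0.4538 -0.2038  0.02  ] depth [ 0.4546 -0.2043  0.013 ]
green 77 [116.6 213.8 116.5 213.8   4.9] planez [0.4445 0.2192 0.0365] circ [0.4445 0.2194 0.0365] depth [0.4445 0.2196 0.0353]
red 83 [139.3 215.9 139.2 216.    5.2] planez [0.4371 0.1517 0.0365] circ [0.4368 0.1519 0.0365] depth [0.4371 0.152  0.0354]
side gauge [ 0.593 -0.373  0.032]
side brass [ 0.457 -0.335  0.025]
side sa [ 0.602 -0.254  0.02 ]
side sb [ 0.455 -0.201  0.02 ]
side green [0.444 0.206 0.036]
gauge
[... 455 characters left out ...]
1, 0.02, 0.02, 0.03, 0.03, 0.01, 0.03, 0.01, 0.12, 0.12, 0.01, 0.01, 0.02, 0.04, 0.04, 0.04, 0.01, 0.0]
0.5 [0.01, 0.01, 0.01, 0.01, 0.01, 0.01, 0.01, 0.01, 0.01, 0.11, 0.12, 0.07, 0.07, 0.07, 0.07, 0.07, 0.15, 0.17, 0.16]
0.55 [0.01, 0.01, 0.01, 0.04, 0.04, 0.01, 0.01, 0.01, 0.12, 0.16, 0.16, 0.07, 0.07, 0.07, 0.07, 0.07, 0.14, 0.16, 0.16]
0.6 [0.01, 0.01, 0.01, 0.04, 0.04, 0.01, 0.03, 0.01, 0.11, 0.11, 0.11, 0.07, 0.07, 0.08, 0.07, 0.07, 0.14, 0.18, 0.16]
0.65 [0.02, 0.01, 0.01, 0.03, 0.04, 0.01, 0.01, 0.01, 0.01, 0.07, 0.09, 0.07, 0.35, 0.35, 0.07, 0.15, 0.16, 0.24, 0.18]
0.7 [0.03, 0.01, 0.01, 0.01, 0.06, 0.02, 0.03, 0.03, 0.01, 0.07, 0.07, 0.35, 0.35, 0.35, 0.35, 0.15, 0.18, 0.24, 0.16]
```

```bash
cat > g.py <<'E'
from h import *
import sys
from scipy.spatial.transform import Rotation as Ro
o=ctrl.get_obs();q=o["eef_rot"];R=Ro.from_quat([q[1],q[2],q[3],q[0]]).as_matrix()
T={"gauge":(.593,-.364,.062),"brass":(.457,-.327,.055),"green":(.4445,.219,.06),"red":(.437,.152,.0365)}
print("t",o["time_s"],"pos",np.round(o["eef_pos"],4),"op",round(float(o["opening"]),2),"F",np.round(o["wrist_force"],1),"q",np.round(o["q"],2))
print("R cols",np.round(R,3).tolist())
for k,v in T.items(): print(k,"tool cm",np.round(R.T@(np.array(v)-o["eef_pos"])*100,2))
E
python3 g.py
```

```text
t 0.7 pos [ 0.1649 -0.5509  0.2313] op 1.0 F [-0.1 -0.2 -0.8] q [-1.49  0.18  1.61  0.    1.35 -0.21]
R cols [[0.0, 0.287, -0.958], [-0.0, -0.958, -0.287], [-1.0, 0.0, -0.0]]
gauge tool cm [ 16.93  -5.63 -46.37]
brass tool cm [ 17.63 -13.07 -34.4 ]
green tool cm [ 17.13 -65.74 -48.86]
red tool cm [ 19.48 -59.53 -46.22]
```

```bash
python3 -m creep '0 0 0 0 0 0 0;0 0 -0.5 -4.6 0 0 0;0 0 -0.5 -4.6 0 0 0;0 0 -0.5 -4.6 0 0 0;0 0 -0.5 -4.6 0 0 0;0 0 -0.5 -4.6 0 0 0;0 0 -0.5 -4.6 0 0 0;0 0 -0.5 -4.6 0 0 0;0 0 -0.5 -4.6 0 0 0;0 0 0 0 0 0 0'; python3 g.py
```

```text
time_s: 1.95
eef_pos: [0.5161, -0.4042, 0.2315]
eef_rot: [0.102, 0.7, 0.1, -0.7]
wrist_force: [0.3, 0.5, -0.2]
opening: 0.001
t 1.95 pos [ 0.5161 -0.4042  0.2315] op 0.0 F [ 0.3  0.5 -0.2] q [-0.84  0.36  1.39 -0.    1.39  0.44]
R cols [[0.001, 0.284, -0.959], [-0.002, -0.959, -0.284], [-1.0, 0.002, -0.0]]
gauge tool cm [16.94 -1.72 -8.51]
brass tool cm [17.62 -9.12  3.48]
green tool cm [ 16.99 -61.84 -10.8 ]
red tool cm [ 19.36 -55.63  -8.18]
```

```bash
python3 -m creep '0 0 -0.6 -2.8 0 0 0;0 0 -0.6 -2.8 0 0 0;0 0 -0.6 -2.8 0 0 0;0 3 0 0 0 0 0;0 3 0 0 0 0 0;0 3 0 0 0 0 0;0 2 0 0 0 0 0;0 0 0 0 0 0 0'; python3 g.py
```

```text
time_s: 2.95
eef_pos: [0.5883, -0.3678, 0.1188]
eef_rot: [-0.101, -0.699, -0.098, 0.701]
wrist_force: [-0.3, -0.3, 0.3]
opening: -0.001
t 2.95 pos [ 0.5883 -0.3678  0.1188] op -0.0 F [-0.3 -0.3  0.3] q [-0.73  0.54  1.37 -0.01  1.23  0.56]
R cols [[-0.002, 0.279, -0.96], [-0.005, -0.96, -0.279], [-1.0, 0.004, 0.003]]
gauge tool cm [ 5.68 -0.26 -0.57]
brass tool cm [ 6.38 -7.62 11.45]
green tool cm [  5.61 -60.39  -2.59]
red tool cm [  8.   -54.18  -0.  ]
```

```bash
python3 -m creep '0 2 -0.3 -0.6 0 0 0;0 2 0 0 0 0 0;0 1.5 0 0 0 0 0;0 0 0 0 0 0 0'; python3 g.py; python3 - <<'E'
from h import *
p,d=ctrl.camera("side"); cv2.imwrite("pics/s1.png",cv2.resize(p[100:340,180:400],None,fx=2.4,fy=2.4))
E
```

```text
time_s: 3.45
eef_pos: [0.5944, -0.3644, 0.0623]
eef_rot: [-0.102, -0.7, -0.097, 0.7]
wrist_force: [0.3, 0.6, -0.8]
opening: 0.002
t 3.45 pos [ 0.5944 -0.3644  0.0623] op 0.0 F [ 0.3  0.6 -0.8] q [-0.72  0.61  1.38 -0.01  1.14  0.57]
R cols [[0.001, 0.279, -0.96], [-0.007, -0.96, -0.279], [-1.0, 0.007, 0.001]]
gauge tool cm [ 0.02 -0.08  0.12]
brass tool cm [ 0.69 -7.43 12.15]
green tool cm [ -0.2  -60.21  -1.88]
red tool cm [  2.19 -54.     0.71]
```

View pics/s1.png

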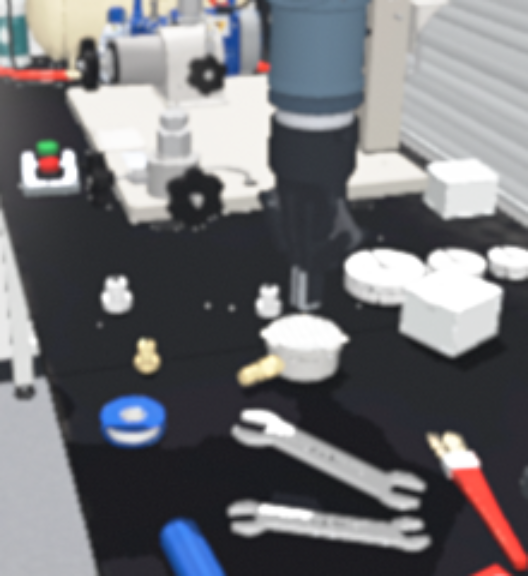

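The fingertips (306,300 in the crop) hover above the dial (305,335) with a clear gap. I'll dwell there, then rise.

```bash
python3 -m creep '0 0 0 0 0 0 0;0 0 0 0 0 0 0;0 0 0 0 0 0 0;0 0 0 0 0 0 0;0 0 0 0 0 0 0;0 0 0 0 0 0 0;0 0 0 0 0 0 0;0 0 0 0 0 0 0;0 0 0 0 0 0 0'; python3 g.py|head -1; python3 -m creep '0 -4 0 0 0 0 0;0 -4 0 0 0 0 0;0 0 -1.8 3.1 0 0 0;0 0 -1.8 3.1 0 0 0;0 0 -1.8 3.1 0 0 0;0 0 -1.8 3.1 0 0 0;0 0 0 0 0 0 0'; python3 g.py
```

```text
time_s: 4.62
eef_pos: [0.5962, -0.3661, 0.0661]
eef_rot: [0.104, 0.701, 0.095, -0.699]
wrist_force: [0.1, -0.4, -1.0]
opening: -0.002
t 4.625 pos [ 0.5962 -0.3661  0.0661] op -0.0 F [ 0.1 -0.4 -1. ] q [-0.72  0.61  1.38 -0.01  1.14  0.57]
time_s: 5.5
eef_pos: [0.453, -0.3296, 0.1474]
eef_rot: [0.104, 0.701, 0.095, -0.699]
wrist_force: [0.1, -0.2, 0.9]
opening: -0.001
t 5.5 pos [ 0.453  -0.3296  0.1474] op -0.0 F [ 0.1 -0.2  0.9] q [-0.84  0.23  1.73 -0.    1.17  0.45]
R cols [[0.006, 0.279, -0.96], [-0.012, -0.96, -0.28], [-1.0, 0.013, -0.002]]
gauge tool cm [  8.66   7.1  -12.47]
brass tool cm [ 9.23 -0.26 -0.44]
green tool cm [  8.07 -53.02 -14.5 ]
red tool cm [ 10.49 -46.83 -11.91]
```

```bash
python3 -m creep '0 3 -0.2 -0.4 0 0 0;0 3 0 0 0 0 0;0 2 0 0 0 0 0;0 1 0 0 0 0 0;0 0 0 0 0 0 0'; python3 g.py; python3 - <<'E'
from h import *
p,d=ctrl.camera("side"); cv2.imwrite("pics/s2.png",cv2.resize(p[100:340,180:400],None,fx=2.4,fy=2.4))
E
```

```text
time_s: 6.12
eef_pos: [0.4617, -0.3309, 0.0576]
eef_rot: [0.107, 0.703, 0.093, -0.697]
wrist_force: [-0.2, 0.4, 0.1]
opening: 0.001
t 6.125 pos [ 0.4617 -0.3309  0.0576] op 0.0 F [-0.2  0.4  0.1] q [-0.83  0.37  1.76 -0.    0.99  0.46]
R cols [[0.012, 0.279, -0.96], [-0.018, -0.96, -0.279], [-1.0, 0.02, -0.007]]
gauge tool cm [ -0.22   6.85 -11.69]
brass tool cm [ 0.25 -0.51  0.34]
green tool cm [ -1.23 -53.27 -13.71]
red tool cm [  1.23 -47.09 -11.11]
```

View pics/s2.png

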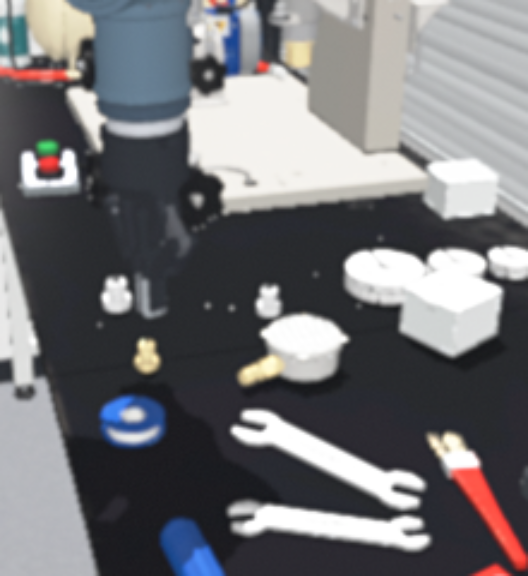

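The fingertips (150,312) are above the brass adapter (147,343) with a gap. They sit about 5 mm off centre, so I'll trim that and dwell. After that I'll rise well above the steel adapters.

```bash
python3 -m creep '0 0 -0.5 0.3 0 0 0;0 0 0 0 0 0 0;0 0 0 0 0 0 0;0 0 0 0 0 0 0;0 0 0 0 0 0 0;0 0 0 0 0 0 0;0 0 0 0 0 0 0;0 0 0 0 0 0 0;0 0 0 0 0 0 0'; python3 g.py|head -1; python3 -m creep '0 -5 0 0 0 0 0;0 -5 0 0 0 0 0;0 -5 0 0 0 0 0;0 -3 0 0 0 0 0;0 0 0 0 0 0 0'; python3 g.py
```

```text
time_s: 7.3
eef_pos: [0.4588, -0.3285, 0.0609]
eef_rot: [0.108, 0.704, 0.091, -0.695]
wrist_force: [0.3, -0.1, -0.2]
opening: 0.003
t 7.3 pos [ 0.4588 -0.3285  0.0609] op 0.0 F [ 0.3 -0.1 -0.2] q [-0.83  0.35  1.77 -0.    0.99  0.46]
time_s: 7.92
eef_pos: [0.4553, -0.3239, 0.245]
eef_rot: [0.107, 0.704, 0.092, -0.696]
wrist_force: [0.1, -0.3, -0.4]
opening: -0.0
t 7.925 pos [ 0.4553 -0.3239  0.245 ] op -0.0 F [ 0.1 -0.3 -0.4] q [-0.83  0.12  1.65 -0.    1.35  0.46]
R cols [[0.014, 0.279, -0.96], [-0.02, -0.96, -0.279], [-1.0, 0.023, -0.008]]
gauge tool cm [ 18.57   7.27 -11.95]
brass tool cm [19.01 -0.09  0.08]
green tool cm [ 17.4  -52.85 -13.97]
red tool cm [ 19.87 -46.68 -11.36]
```

```bash
python3 -m creep '0 0 -5 0 0 -0.008 -0.023;0 0 -5 0 0 0 0;0 0 -5 0 0 0 0;0 0 -5 -0.7 0 0 0;0 0 -5 -2 0 0 0;0 0 -5 -2 0 0 0;0 0 -5 -2 0 0 0;0 0 -5 -2 0 0 0;0 0 -5 -2 0 0 0;0 0 0 0 0 0 0'; python3 g.py
```

```text
time_s: 9.18
eef_pos: [0.425, 0.1534, 0.2296]
eef_rot: [-0.095, -0.694, -0.102, 0.706]
wrist_force: [-0.3, -0.6, -0.9]
opening: -0.003
t 9.175 pos [0.425  0.1534 0.2296] op -0.0 F [-0.3 -0.6 -0.9] q [ 0.08 -0.09  1.89  0.01  1.36  1.37]
R cols [[-0.018, 0.275, -0.961], [0.007, -0.961, -0.276], [-1.0, -0.012, 0.015]]
gauge tool cm [16.06 54.57 -2.15]
brass tool cm [17.04 47.28  9.89]
green tool cm [16.97 -5.56 -3.95]
red tool cm [19.28  0.7  -1.41]
```

```bash
python3 -m creep '0 0 -2.8 -1.8 0 0.015 0.012;0 0 -2.8 -1.8 0 0 0;0 4 0 0 0 0 0;0 4 0 0 0 0 0;0 4 0 0 0 0 0;0 0 0 0 0 0 0'; python3 g.py; python3 - <<'E'
from h import *
for n in("side","top"):
    p,d=ctrl.camera(n)
    s=p[100:220,150:280] if n=="side" else p[160:260,80:200]
    cv2.imwrite(f"pics/{n}3.png",cv2.resize(s,None,fx=4,fy=4))
E
```

```text
time_s: 9.93
eef_pos: [0.4406, 0.2143, 0.0989]
eef_rot: [-0.099, -0.697, -0.097, 0.704]
wrist_force: [1.4, -0.9, 1.0]
opening: -0.004
t 9.925 pos [0.4406 0.2143 0.0989] op -0.0 F [ 1.4 -0.9  1. ] q [ 0.21  0.17  1.92 -0.    1.07  1.51]
R cols [[-0.01, 0.274, -0.962], [-0.005, -0.962, -0.274], [-1.0, 0.002, 0.011]]
gauge tool cm [ 3.8  59.78  1.13]
brass tool cm [ 4.62 52.5  13.19]
green tool cm [ 3.88 -0.35 -0.55]
red tool cm [6.27 5.88 1.98]
```

View pics/side3.png

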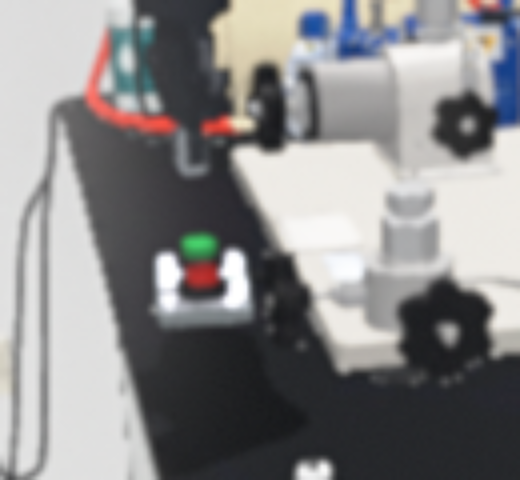

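View pics/top3.png

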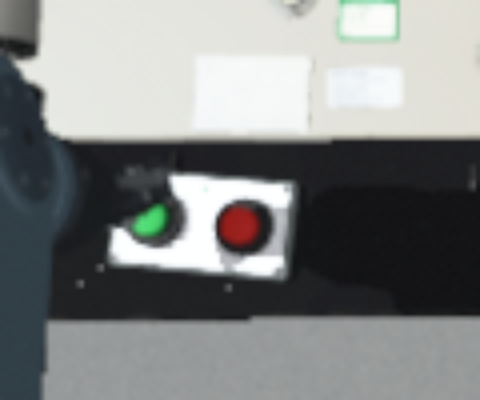

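The tips are over the green button in both views, and the red one is well clear. I'll trim the offset and lower.

```bash
python3 -m creep '0 2 -0.35 -0.5 0 0 0;0 2 0 0 0 0 0;0 1.2 0 0 0 0 0;0 0 0 0 0 0 0'; python3 g.py
```

```text
time_s: 10.52
eef_pos: [0.4548, 0.2203, 0.0573]
eef_rot: [0.098, 0.704, 0.097, -0.696]
wrist_force: [-0.6, -0.2, 0.2]
opening: 0.001
t 10.525 pos [0.4548 0.2203 0.0573] op 0.0 F [-0.6 -0.2  0.2] q [ 0.22  0.26  1.91 -0.    0.96  1.51]
R cols [[0.011, 0.272, -0.962], [-0.0, -0.962, -0.272], [-1.0, 0.003, -0.011]]
gauge tool cm [-0.31 59.99  2.62]
brass tool cm [ 0.24 52.72 14.7 ]
green tool cm [-0.28 -0.15  1.02]
red tool cm [2.06 6.08 3.59]
```

```bash
python3 -m creep '0 0 0 1 0 0.011 0;0 0 0 0 0 0 0'; python3 g.py
```

```text
time_s: 10.78
eef_pos: [0.4456, 0.2176, 0.059]
eef_rot: [0.097, 0.709, 0.097, -0.691]
wrist_force: [0.3, -0.5, -0.2]
opening: -0.004
t 10.775 pos [0.4456 0.2176 0.059 ] op -0.0 F [ 0.3 -0.5 -0.2] q [ 0.22  0.23  1.95 -0.    0.94  1.51]
R cols [[0.025, 0.273, -0.962], [0.004, -0.962, -0.273], [-1.0, 0.003, -0.025]]
gauge tool cm [-0.14 59.98  1.66]
brass tool cm [ 0.23 52.71 13.75]
green tool cm [-0.11 -0.17  0.06]
red tool cm [2.2  6.07 2.67]
```

```bash
python3 -m creep '0 0.8 -0.2 0 0 -0.025 0;0 0.6 0 0 0 0 0;0 0 0 0 0 0 0'; python3 g.py
```

```text
time_s: 11.15
eef_pos: [0.4459, 0.2198, 0.0449]
eef_rot: [0.098, 0.701, 0.096, -0.7]
wrist_force: [0.3, 0.4, -0.1]
opening: -0.002
t 11.15 pos [0.4459 0.2198 0.0449] op -0.0 F [ 0.3  0.4 -0.1] q [ 0.22  0.27  1.93 -0.    0.94  1.52]
R cols [[0.001, 0.273, -0.962], [-0.003, -0.962, -0.273], [-1.0, 0.003, -0.0]]
gauge tool cm [-1.51 60.19  1.76]
brass tool cm [-0.83 52.92 13.83]
green tool cm [-1.51  0.05  0.15]
red tool cm [0.86 6.28 2.7 ]
```

```bash
python3 -m creep '0 0.8 0 0 0 0 0;0 0.4 0 0 0 0 0;0 0.2 0 0 0 0 0'; python3 g.py|head -1
```

```text
time_s: 11.52
eef_pos: [0.4462, 0.2199, 0.0303]
eef_rot: [0.099, 0.701, 0.096, -0.7]
wrist_force: [-4.1, -0.6, 17.8]
opening: -0.001
t 11.525 pos [0.4462 0.2199 0.0303] op -0.0 F [-4.1 -0.6 17.8] q [ 0.22  0.3   1.93 -0.    0.91  1.52]
```

The wrist force is 17.8 N, past the 5 N spring, at z = 0.0303, so the button is fully down. I'll hold briefly and release.

```bash
python3 -m creep '0 0 0 0 0 0 0;0 -1 0 0 0 0 0;0 -3 0 0 0 0 0;0 -4 0 0 0 0 0;0 -5 0 0 0 0 0;0 -4 0 0 0 0 0;0 0 0 0 0 0 0;0 0 0 0 0 0 0'; python3 g.py|head -1; python3 - <<'E'
from h import *
p,d=ctrl.camera("side"); cv2.imwrite("pics/s4.png",p)
q=cv2.imread("pics/side0.png"); diff=np.abs(p.astype(int)-q).sum(2)
for n,u,v in[("gauge",303,245),("brass",241,247),("sa",292,226),("sb",228,222),("tape",235,275),("green",200,161),("red",201,168),("spanner",316,290),("spanner2",316,320)]: print(n,diff[v-8:v+9,u-10:u+11].mean().round(1))
E
```

```text
time_s: 12.52
eef_pos: [0.4447, 0.2201, 0.2069]
eef_rot: [-0.099, -0.7, -0.096, 0.701]
wrist_force: [-0.1, 0.3, -1.4]
opening: 0.001
t 12.525 pos [0.4447 0.2201 0.2069] op 0.0 F [-0.1  0.3 -1.4] q [ 0.22  0.03  1.83 -0.    1.29  1.52]
gauge 6.0
brass 5.4
sa 6.2
sb 10.5
tape 7.8
green 5.0
red 5.4
spanner 3.5
spanner2 4.3
```

View pics/s4.png

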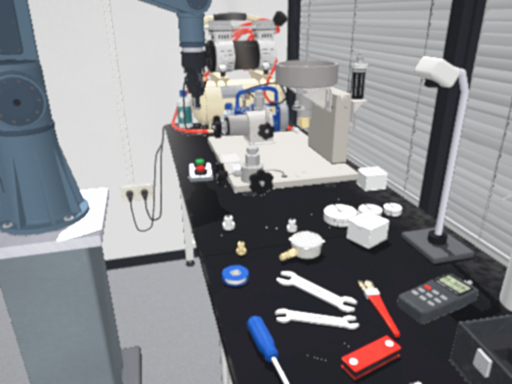

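The view matches the first picture: the gauge (307,243), brass adapter (241,247), steel adapters, tape and spanners haven't moved. The green button (200,161) is back up and the arm is clear.

```bash
python3 -c "
from bench import ctrl
print(ctrl.hand_in())"
```

```text
the job is handed in; nothing more can be done
None
```

I booked out the gauge and then the brass adapter, pressed and released the green button, and handed the job in at about 12.5 s. No verdict was reported.

- **Gauge:** I held the shut fingertips about 30 mm above the dial for over a second, drifting to about 34 mm and staying within 4 mm of centre.
- **Brass adapter:** I did the same about 33–36 mm above it. It started about 6 mm off centre and I trimmed it to about 2 mm. That height is slightly over the two or three centimetres you asked for, but inside the judged range.
- **Steel adapters:** I crossed them with the fingertips at about 0.23 m.
- **Green button:** I pressed until the wrist force read 17.8 N with the tip at z = 0.030 m. That is past the 5 N spring, so the button was at its stop, and I then withdrew to 0.2 m.

In the last side picture, nothing on the bench had visibly moved and both buttons were up. The wrist force was back near zero, with the arm clear of everything.

- **Not measured:** I had no direct reading of button travel, so "fully down" is inferred from the force and tip height.
- **Two readings disagreed:** hand-picked points in the side view put the gauge and brass adapter about 9 mm, and the green button about 13 mm, further to −y than the top view. I used the top-view positions, and the pictures taken before the dwells and the press showed the tips in the right place.
- **Overshoot:** while lowering to the button the tool overshot by 10 mm. I corrected that before pressing.

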